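# Lock the bayonet cap of a bench filter housing

### The arm

A 6-joint arm with a two-finger parallel gripper is mounted at the origin on a cart in front of the work surface, level with it; the furniture and walls round the work are solid. World frame = base frame: x ahead of the robot, y to its left, z up, the work surface at z = 0. Lengths are in m, angles in rad, forces in N, time in s.
With the tool pointing down it reaches from about 0.325 to 0.9 m from the base axis. Payload 6.1 kg.
Tool frame: the origin (TCP) lies midway between the tips of the shut fingers; the grasp point (between the pads) lies 19 mm behind it; z points along the fingers, y is the line along which they close (so a half turn about z gives the same grasp; the last joint's range is limited). The gripper opens to 85 mm and grips with 20 to 120 N. Pads are 22 mm wide; open, the fingers measure 114 mm over their backs; the gripper's body (76 mm by 85 mm) begins 54 mm behind the grasp point. The pads swing forward as they close: fully open they stand 13 mm farther back than shut.
Start: joints at [1.133, 0.22, 1.526, -0, 1.395, -0.126], TCP at [0.192, 0.595, 0.231] pointing down, gripper open.
Joint ranges: [-2.98, 2.98], [-0.91, 2.08], [0.09, 2.57], [-1.24, 4.39], [0.2, 2.65], [-2.68, 2.68]. Speed limits (rad/s): [2.57, 2.57, 3.01, 3.14, 3.14, 3.14].

### API

Orientations are given as [roll, pitch, yaw] about the fixed x, y, z axes, in that order (R = Rz(yaw) Ry(pitch) Rx(roll)).
In Python, from plant import movep, move_l, set_joints, gripper_to, hold, inverse_kinematics, observe, get_image, get_calibration, Unreachable, job_done gives the robot as it stands. Calls block until the motion is done:
- movep(position, orientation): joint-space move of the TCP to a pose.
- move_l(position, feed=0.15, rotation=None, max_force=None): straight line of the TCP; rotation=None keeps the orientation; feed is the mean speed in m/s. With max_force (N) it stops when the force on the tool has changed by that much, and returns True; else False.
- set_joints(angles): joint-space move.
- gripper_to(opening, f_grip=None): finger opening in m; f_grip is the grip in N (None keeps the last); returns when the fingers have stopped.
- hold(seconds).
- inverse_kinematics(position, orientation): joint angles nearest the present ones, or None.
- observe(): the state.
- get_image(name): name is "scene" or "top" or "wrist"; returns (picture, depth): 480x640x3 uint8, red, green, blue; 480x640 float32, m along the optical axis (not along the pixel's ray), 0 where there is no reading.
- get_calibration(name): a dict with "intrinsics" (3x3 intrinsics, pixels), "dist_coeffs" ([k1, k2, p1, p2, k3] as OpenCV has them; the pictures are not rectified), "world_from_camera" (4x4, takes a point from camera to world coordinates). Camera axes: x right, y down, z forward; pixel columns grow to the right and rows downward; lengths in m; the calibration is good to about 2 mm. A picture is of the moment at which its call begins: read the wrist's pose just before it. get_calibration takes no time and is no camera call; for the wrist camera it gives the pose at the moment of the call.
A pose or a line that the arm cannot do raises Unreachable and nothing moves.
- job_done(): hands the job in; it is judged then, once.
The state is a dict: "time_s": time; "q": joint angles; "joint_velocities": joint speeds; "joint_torque": joint torques, N m; "eef_pos": TCP position; "tcp_rot": TCP orientation; "ft_force": force on the tool from outside, world axes, zero at the start; "torque": the same for the moment, N m; "opening": finger opening in m; "grasp_force": force on a finger pad.
Only numpy, scipy, OpenCV 4.12 (cv2) and the standard library are available. Lean on these libraries where they do the work, as an engineer would, in place of code of your own. Each camera call takes 0.05 s, during which the arm holds its last target. There are 200 camera calls.

### The job

The white cap of the wide steel filter housing stands loose and proud in its mouth, with its bar across the line of the two brass hose stubs. Take it by the bar, press it down against its spring, turn it a quarter turn clockwise (seen from above) and let go, so that it stays locked down with its bar in line with the stubs. The narrow housing beside it is already locked: leave it alone.

Things in the scene. Friction and masses are not known exactly. Their poses are not given: they have to be found in the camera images.
- wide_housing: Wide filter housing, fixed: steel drum 90 mm across, rim 80 mm high, on a grey foot plate 104 x 104 x 10 mm. Brass hose stubs on its +y and -y sides, 34 mm up, ends 71 mm from the axis. Origin: axis at bench level, z up. Bayonet mouth: slots at +x and -x (cap unlocked), rests at +y and -y (locked). The cap turns clockwise from above only, to a stop at about 100 deg; 80 to 100 deg locks. May swap places with the narrow one.
- wide_cap: Loose white cap, 250 g, in the wide housing. Origin: its axis at the underside of the flange, z up. Flange 88 mm across, 8 mm thick; on it a grip bar along the cap's x, 64 long, 14 thick, from 8 to 44 mm above the origin. Below: 52 mm plug, 2 mm side play, lugs on +x and -x. Origin above bench: 94 mm unlocked (start; bar along the housing's x within 3 deg), 86 mm locked (bar along its y). Same after half a turn.
- spring_seat (a joint): Spring under the cap: how far the cap is pressed down from its start height, m. 0 = unlocked, spring pushes up with 5 N. At 0.0115 the lugs clear the lip and the cap turns freely (about 11 N; 0.012 to 0.0135 is right for turning). At 0.014 the flange meets the rim (12 N). Let go after the quarter turn, the spring lifts the cap into its rests at 0.008 and it cannot turn back.
- narrow_housing: Narrow filter housing, fixed, already locked, to be left untouched: steel drum 58 mm across on a grey foot plate 76 mm square, white cap 56 mm across whose bar is in line with the brass stubs; 98 mm high in all. Origin: axis at bench level, stubs on its +y and -y sides.
Mind the look-alikes: they are no part of the job. What is shaped like the wide_cap but purple is not meant.

How it is judged:
By the outcome, as a careful person would: the job done as asked, in the order asked, and still so for the second after the job is handed in, with the robot touching nothing.
It also fails if it takes over 32 s, if anything falls off the work surface, if the arm or the gripper's body presses on something with over 40 N, if the wrist force passes 120 N, or if a joint passes its speed limit or range.

## Working session

There is one attempt and no reset: what is moved stays moved. The work goes in short steps, each a Python script; the robot and the scene stay as the last script left them, time stands still between calls to the robot, and variables do not carry over. Pictures are saved under pics/ and viewed, at most 10 in all, crops included, and the job is handed in when it is done.

```bash
ls; mkdir -p pics; python3 - <<'E'
from plant import *
import cv2,numpy as np
for n in("scene","top"):
    p,d=get_image(n); cv2.imwrite(f"pics/{n}0.png",p[:,:,::-1]); np.save(f"pics/{n}0.npy",d)
    c=get_calibration(n); print(n,np.round(c["intrinsics"],1).tolist(),c["dist_coeffs"],np.round(c["world_from_camera"],3).tolist())
s=observe();print(s["time_s"],s["eef_pos"],s["tcp_rot"],s["ft_force"])
E
```

```text
pics
scene [[577.2, 0.0, 315.5], [0.0, 577.2, 232.5], [0.0, 0.0, 1.0]] [0.03947677 0.         0.         0.         0.        ] [[-0.987, -0.079, 0.137, 0.378], [-0.158, 0.55, -0.82, 0.895], [-0.01, -0.832, -0.555, 0.756], [0.0, 0.0, 0.0, 1.0]]
top [[541.1, 0.0, 330.5], [0.0, 541.1, 239.8], [0.0, 0.0, 1.0]] [-0.07123596  0.          0.          0.          0.        ] [[-0.007, -0.995, 0.097, 0.427], [-1.0, 0.006, -0.004, -0.096], [0.003, -0.097, -0.995, 1.271], [0.0, 0.0, 0.0, 1.0]]
0.1 [0.19148874 0.59437222 0.23031754] [-3.13985546e+00 -2.82850452e-04  2.82979774e+00] [-0.70535631 -0.73428571 -0.30654772]
```

View pics/scene0.png

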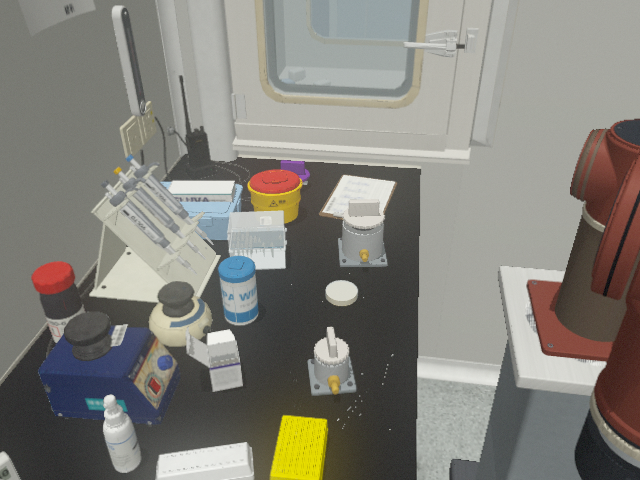

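View pics/top0.png

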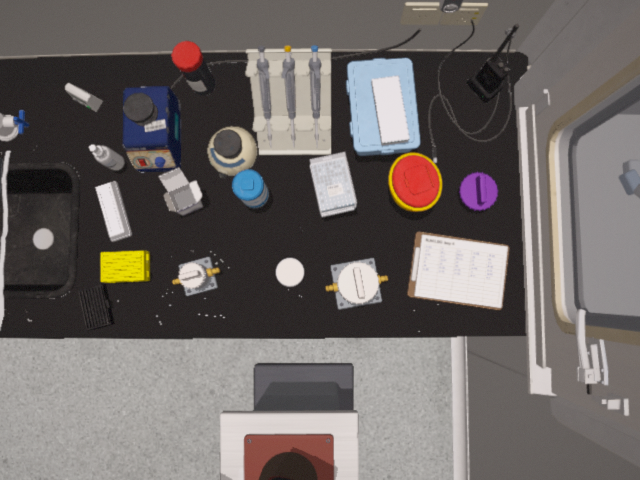

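Scene and top views agree. The candidates in the top view are:
- The wide housing with its white cap proud and bar across the stubs, (358,283).
- The narrow housing, bar in line with the stubs, (195,277).
- A loose white disc on the bench, (290,272).
- The purple look-alike cap, (479,192).

I choose (358,283). Next I measure it and take one close crop.

```bash
cat > h.py <<'E'
import numpy as np,cv2
from plant import *
def rays(n_or_c,px):
    c=n_or_c if isinstance(n_or_c,dict) else get_calibration(n_or_c)
    u=cv2.undistortPoints(np.array(px,float).reshape(-1,1,2),np.array(c["intrinsics"]),np.array(c["dist_coeffs"])).reshape(-1,2)
    T=np.array(c["world_from_camera"]); return T[:3,3],np.c_[u,np.ones(len(u))]@T[:3,:3].T
def onplane(c,px,z):
    o,r=rays(c,px); return o+r*((z-o[2])/r[:,2])[:,None]
def cloud(c,px,d):
    o,r=rays(c,px); return o+r*np.array(d)[:,None]
E
python3 - <<'E'
from h import *
for n,(u0,v0,u1,v1) in {"top":(315,245,400,320),"scene":(325,185,400,280)}.items():
    p=cv2.imread(f"pics/{n}0.png");d=np.load(f"pics/{n}0.npy")
    cr=p[v0:v1,u0:u1]; cv2.imwrite(f"pics/crop_{n}.png",cv2.resize(cr,None,fx=5,fy=5,interpolation=cv2.INTER_NEAREST))
    h=cv2.cvtColor(cr,cv2.COLOR_BGR2HSV)
    m=cv2.inRange(h,(12,110,80),(32,255,255))
    k,l,st,ce=cv2.connectedComponentsWithStats(m)
    for i in range(1,k):
        if st[i,4]>8:
            q=ce[i]+[u0,v0]; print(n,"brass",st[i],q,onplane(n,[q],.034)[0].round(4))
    vv,uu=np.mgrid[v0:v1,u0:u1]; dd=d[v0:v1,u0:u1]; ok=dd>0
    P=cloud(n,np.c_[uu[ok],vv[ok]],dd[ok])
    for a,b in((.125,.15),(.09,.115)):
        Q=P[(P[:,2]>a)&(P[:,2]<b)]
        if len(Q)>5:
            (c,s,ang)=cv2.minAreaRect((Q[:,:2]*1000).astype(np.float32)); print(n,a,len(Q),"rect",c,s,ang,"medz",np.median(Q[:,2]), "box",cv2.boxPoints((c,s,ang)).round(0).tolist())
E
python3 -c "
import cv2,numpy as np
a=cv2.imread('pics/crop_top.png');b=cv2.imread('pics/crop_scene.png')
H=max(a.shape[0],b.shape[0]);f=lambda i:cv2.copyMakeBorder(i,0,H-i.shape[0],0,0,0)
cv2.imwrite('pics/crop.png',np.hstack([f(a),f(b)])[:, :800])"
```

```text
top brass [63 30 11  9 62] [382.51612903 278.24193548] [ 0.459  -0.2194  0.034 ]
top brass [10 38 13  9 86] [331.3372093  287.27906977] [ 0.4393 -0.1023  0.034 ]
top 0.125 213 rect (449.2149353027344, -159.30555725097656) (63.6539421081543, 14.232124328613281) 10.15803050994873 medz 0.138912634094009 box [[417.0, -158.0], [419.0, -172.0], [482.0, -161.0], [479.0, -147.0]]
top 0.09 1092 rect (449.7072448730469, -159.64891052246094) (87.894775390625, 88.25882720947266) 11.138900756835938 medz 0.10313023491832363 box [[398.0, -125.0], [415.0, -211.0], [501.0, -194.0], [484.0, -108.0]]
scene brass [35 64  9 13 83] [363.84337349 254.45783133] [ 0.4408 -0.1043  0.034 ]
scene 0.125 237 rect (449.48101806640625, -155.3734130859375) (62.257667541503906, 19.80110740661621) 9.398130416870117 medz 0.1339463901426179 box [[417.0, -151.0], [420.0, -170.0], [482.0, -160.0], [479.0, -141.0]]
scene 0.09 654 rect (447.7209167480469, -145.75746154785156) (90.27335357666016, 73.728271484375) 10.434569358825684 medz 0.10130532369976608 box [[397.0, -118.0], [410.0, -190.0], [499.0, -174.0], [485.0, -101.0]]
```

View pics/crop.png

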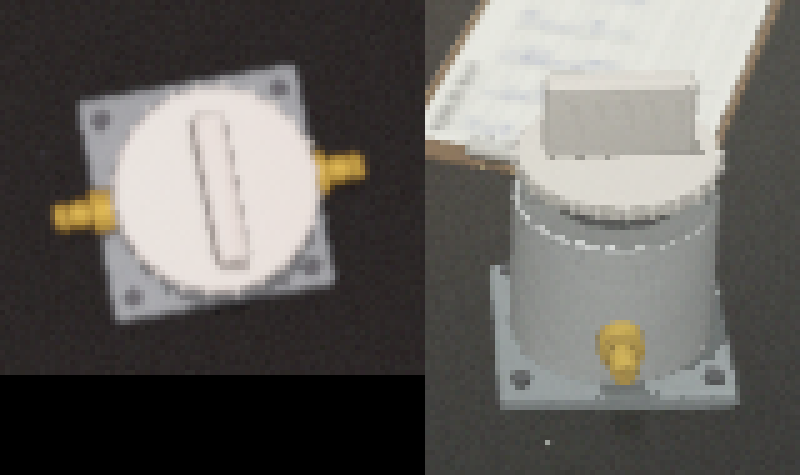

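The crop shows the white cap standing proud, the gap under its flange, and its bar perpendicular to the brass stubs, so this is the right one. The sizes check out: bar 63.7 × 14.2 mm, top at z≈0.138, flange 88 mm. The axis is at about (0.449, -0.160), the bar at about 10° and the housing yaw at about 9.6°. Now I check IK and go to hover.

```bash
python3 - <<'E'
from h import *
r=np.deg2rad
for y in (9.8,-170.2,-80.4,99.6):
    q=inverse_kinematics([.449,-.1598,.108],[np.pi,0,r(y)]); print(y,None if q is None else np.round(q,2))
p=observe()["eef_pos"]; move_l([p[0]+.0,p[1],.31],feed=.3)
best=[]
for y in (9.8,-170.2):
    a=inverse_kinematics([.449,-.1598,.28],[np.pi,0,r(y)]); b=inverse_kinematics([.449,-.1598,.28],[np.pi,0,r(y-90)])
    if a is not None and b is not None: best.append((max(abs(a[5]),abs(b[5])),y,a[5],b[5]))
print(best); y=min(best)[1]
movep([.449,-.1598,.28],[np.pi,0,r(y)])
hold(.2)
c=get_calibration("wrist"); s=observe(); p,d=get_image("wrist")
cv2.imwrite("pics/w1.png",p[:,:,::-1]); np.save("pics/w1.npy",d); import pickle; pickle.dump(c,open("pics/w1.pkl","wb"))
print(s["time_s"],s["eef_pos"],s["tcp_rot"],s["q"],s["ft_force"])
vv,uu=np.mgrid[0:480,0:640]; ok=d>0
P=cloud(c,np.c_[uu[ok],vv[ok]],d[ok]); n=np.hypot(P[:,0]-.449,P[:,1]+.16)<.06
for a,b in((.128,.145),(.095,.11)):
    Q=P[n&(P[:,2]>a)&(P[:,2]<b)]; print(len(Q),np.median(Q[:,2]),cv2.minAreaRect((Q[:,:2]*1000).astype(np.float32)))
E
```

```text
9.8 [-0.51 -0.01  2.02 -0.    1.13  0.89]
-170.2 [-0.51 -0.01  2.02  0.    1.13 -2.25]
-80.4 [-0.51 -0.01  2.02 -0.    1.13  2.47]
99.6 [-0.51 -0.01  2.02  0.    1.13 -0.68]
[(np.float64(2.4629484462570845), 9.8, np.float64(0.892152119462188), np.float64(2.4629484462570845)), (np.float64(2.2494405341276056), -170.2, np.float64(-2.2494405341276056), np.float64(-0.6786442073327086))]
3.5167 [ 0.44917821 -0.15942526  0.28002376] [ 3.14156514e+00  4.25454730e-05 -2.96983304e+00] [-5.06755159e-01 -1.71964113e-01  1.83514825e+00  4.83314901e-05
  1.47839267e+00 -2.24931556e+00] [-0.26142816 -0.65472209  0.41457721]
1056 0.13769244289562654 ((447.18658447265625, -156.92649841308594), (63.298709869384766, 13.370532035827637), 10.103219985961914)
4969 0.10191489096729112 ((447.749755859375, -156.40350341796875), (90.2578125, 89.34884643554688), 48.91713333129883)
```

View pics/w1.png

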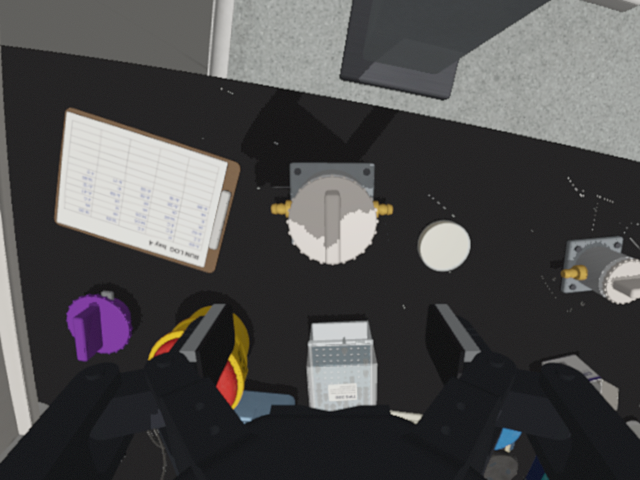

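The wrist view shows the cap at (333,220), with its bar upright in the image and the stubs at (282,209) and (384,209), so they are perpendicular. Wrist and top agree to about 3 mm; I use the mean (0.448, -0.158). Next: descend, grip, press to the rim, then back off.

```bash
python3 - <<'E'
from h import *
def st(t):
    s=observe(); print(t,round(s["time_s"],2),np.round(s["eef_pos"],4),np.round(s["ft_force"],1),np.round(s["torque"],2),round(s["opening"],4),round(s["grasp_force"],0)); return s
R=[np.pi,0,np.deg2rad(-170.1)]
gripper_to(.06)
move_l([.448,-.158,.15],feed=.2,rotation=R)
print(move_l([.448,-.158,.109],feed=.08,max_force=15)); st("down")
gripper_to(0,f_grip=80); hold(.2); st("grip")
E
```

```text
False
down 5.4 [ 0.4482 -0.1581  0.1092] [-0.2  0.6  0.2] [ 0.    0.   -0.02] 0.0599 0.0
grip 6.08 [ 0.4483 -0.1581  0.1093] [-0.4  0.2  2.4] [ 0.03 -0.03  0.02] 0.013 79.0
```

```bash
python3 - <<'E'
from h import *
def st(t):
    s=observe(); print(t,round(s["time_s"],2),np.round(s["eef_pos"],4),np.round(s["ft_force"],1),np.round(s["torque"],2),round(s["opening"],4),round(s["grasp_force"],0)); return s
for z in (.103,.099,.0965): move_l([.448,-.158,z],feed=.03); hold(.1); st(z)
print(move_l([.448,-.158,.092],feed=.008,max_force=8)); st("rim")
E
```

```text
0.103 6.53 [ 0.4483 -0.1581  0.1033] [-0.4  0.6  5.7] [ 0.16  0.02 -0.01] 0.0127 79.0
0.099 6.92 [ 0.4484 -0.1582  0.0995] [-1.1  1.8  7.4] [ 0.2   0.2  -0.02] 0.0129 80.0
0.0965 7.27 [ 0.4484 -0.1582  0.0971] [-0.9  1.8  8.7] [0.21 0.32 0.03] 0.0128 80.0
True
rim 7.62 [ 0.4485 -0.1582  0.0962] [-3.2  1.7  9.1] [ 0.17  0.47 -0.01] 0.0125 80.0
```

Force and travel agree: 9.1 N plus 2.45 N of cap weight matches the spring at 13.1 mm. I set about 12.8 mm and turn joint 6 by 90.5° clockwise in stages.

```bash
python3 - <<'E'
from h import *
def st(t):
    s=observe(); print(t,round(s["time_s"],2),np.round(s["eef_pos"],4),np.round(np.rad2deg(s["tcp_rot"]),1),np.round(s["ft_force"],1),np.round(s["torque"],2),round(s["opening"],4)); return s
p=[.4482,-.158,.0959]
move_l(p,feed=.02); hold(.1); st("set")
for a in (10,30,60,90):
    try: print(move_l(p,feed=.05,rotation=[np.pi,0,np.deg2rad(-170.1-a)],max_force=25))
    except Unreachable as e: print(e); break
    s=st(a)
    if abs(s["torque"][2])>1.5 or np.hypot(*s["ft_force"][:2])>25: print("stop"); break
E
```

```text
set 7.97 [ 0.4484 -0.1582  0.0965] [-180.     0.  -170.1] [-2.   1.9  8.3] [0.21 0.35 0.05] 0.0133
False
10 8.29 [ 0.4484 -0.1584  0.0965] [-180.     0.   179.9] [-2.9  0.1  8.2] [ 0.07  0.43 -0.21] 0.0125
False
30 8.79 [ 0.4481 -0.1586  0.0965] [-179.9   -0.   159.9] [-3.2 -0.   8.5] [-0.2   0.71  0.04] 0.0127
False
60 9.47 [ 0.4476 -0.1587  0.0963] [-179.9   -0.   129.9] [-5.1 -1.1  9.4] [-0.24  0.88  0.05] 0.0124
False
90 10.14 [ 0.4472 -0.1586  0.0961] [-179.8    0.    99.9] [-5.7 -1.8  9.2] [-0.34  1.19 -0.04] 0.0123
```

```bash
python3 - <<'E'
from h import *
def st(t):
    s=observe(); print(t,round(s["time_s"],2),np.round(s["eef_pos"],4),np.round(np.rad2deg(s["tcp_rot"]),1),np.round(s["ft_force"],1),np.round(s["torque"],2),round(s["opening"],4)); return s
move_l([.4482,-.158,.1003],feed=.03); hold(.1); st("up")
gripper_to(.06); hold(.2); st("open")
move_l([.448,-.158,.28],feed=.2); hold(.1)
c=get_calibration("wrist"); st("top"); p,d=get_image("wrist")
cv2.imwrite("pics/w2.png",p[140:300,240:430,::-1].repeat(3,0).repeat(3,1))
vv,uu=np.mgrid[0:480,0:640]; ok=d>0
P=cloud(c,np.c_[uu[ok],vv[ok]],d[ok]); n=np.hypot(P[:,0]-.448,P[:,1]+.158)<.06
for a,b in((.118,.145),(.086,.11)):
    Q=P[n&(P[:,2]>a)&(P[:,2]<b)]; print(len(Q),np.median(Q[:,2]),cv2.minAreaRect((Q[:,:2]*1000).astype(np.float32)))
cv2.imwrite("pics/w2full.png",p[:,:,::-1])
E
```

```text
up 10.54 [ 0.4475 -0.1586  0.1004] [-179.9    0.    99.9] [-4.  -2.3  6.5] [-0.26  0.83 -0.  ] 0.013
open 11.26 [ 0.4482 -0.158   0.1003] [180.   -0.   99.9] [ 0.4 -0.2 -0.1] [-0.01 -0.03  0.01] 0.0601
top 12.41 [ 0.4472 -0.1576  0.2782] [-1.799e+02 -1.000e-01  9.990e+01] [0.1 0.3 0.4] [-0.01  0.06  0.03] 0.0599
1018 0.12958905988383077 ((447.3492736816406, -155.99099731445312), (13.125829696655273, 62.91082763671875), 10.025871276855469)
4787 0.0938691465733949 ((447.4880676269531, -156.48513793945312), (89.19307708740234, 89.92138671875), 3.102773904800415)
```

View pics/w2full.png

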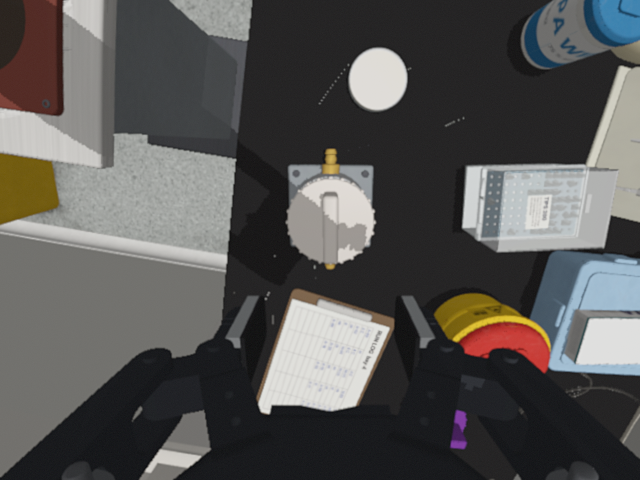

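The bar at (331,228) is in line with the stubs at (331,160) and (330,266). The bar top is at 0.1296 m, down 8.1 mm from the start, so the cap is locked. The robot is clear, so I hand in.

```bash
python3 -c "
from plant import *
print(job_done())"
```

```text
the job is handed in; nothing more can be done
None
```

The wide cap is pressed down, turned a quarter turn clockwise and locked about 8 mm down, its bar in line with the stubs; the narrow housing was not touched, and I handed the job in at about 12.5 s.

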